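Close up a bench power supply case

TASK

Close up the small power supply case on the worktop. First push the circuit board all the way in along the case floor until it meets the rear wall; next push the half-drawn hinge pin fully home; then swing the cover over and press it down until its spring catch snaps and holds it shut. Leave the other things on the worktop where they are.

Things in the scene. Friction and masses are not known exactly. Their poses are not given: they have to be found in the camera images.
- case: Grey sheet-metal case fixed to the worktop, open at front and top. Origin on the worktop under its box; x axis to the rear, y to the left, z up. Side walls: inner faces y = -62 and +62 mm, x = -35 to +49, tops z = 70 mm. Rear wall: inner face x = +45 mm. All further x, y, z 'in the case' are in this frame, in mm.
- case_floor (a point): On the case floor, 3 mm above the case's origin. The floor reaches forward as an apron to x = -95 mm, with lips 12 mm high along its sides (y = +-64). Left of the apron stands the pin bracket: x = -61 to -53, y = 66 to 82, 78 mm high. Outside the right wall stands the spring catch: x = -15 to +29, y = -96 to -68, up to z = 67 mm.
- board_front (a point): Middle of the front edge of the green circuit board's 3 mm plate, 17.5 mm above the case floor. The board (78 mm front to rear, 112 wide, parts up to 60 mm high, 0.26 kg) stands loose on four legs on the floor, partly out on the apron. When it meets the rear wall this point is at x = -33 mm in the case. Axes: the board's (x to the rear).
- pin_head (a point): Middle of the front face of the hinge pin's steel head (18 mm diameter, 8 mm thick). The pin lies along the case's x axis on the cover's hinge line, at the left side of the case (y = +73.5, z = 72 mm in the case's frame), and sticks out at the front. At home the face is at x = -70 mm in the case's frame.
- pin (a joint): How far the pin is drawn out of its home position toward the front, in m: 0 is fully home, 0.028 the most. Sliding friction about 2.5 N; it stays where it is left.
- cover (a joint): Cover angle, rad: 0 shut and flat, 1.57 upright, 2.1 open stop. It starts leaning back past upright, to the left of the case. It stays put near upright and sinks slowly once below about 1.2, coming to rest on the spring catch at about 0.1, not shut; about 8 N down near the free edge takes it past the catch (snap point about 0.05) and it is then held near 0.
- cover_edge (a point): Middle of the outer (upper) face of the cover at its free edge; shut, it is at x = 15, y = -69.5, z = 76 mm in the case. Cover: grey plate 70 mm along the case's x axis (x = -20 to +50), 142 mm from hinge line to free edge, 4 mm thick, with a 22 mm lip turned down at the free edge, 0.15 kg.
- cover_hinge (a point): Point on the cover's hinge axis at the middle of the cover: x = 15, y = +72.5, z = 72 mm in the case. The axis runs along the case's x axis at its left side; the cover opens upward and over to the left. Room about it (world): cupboard wall at y = 0.37 m from x = 0.43 on; behind the case a stool leg at x = 0.59 to 0.63, y = 0.06 to 0.10 and its crossbar at z = 0.52, x from 0.57 on, y below 0.10 m.
- meter: Bystander: multimeter lying on its back, 132 x 73 x 41 mm; origin under its middle.
- adapter: Bystander: black mains adapter block, 88 x 44 x 30 mm; origin under its middle.
- driver: Bystander: screwdriver, 178 mm long, 25 mm thick; origin under its middle.
- tape: Bystander: roll of black tape lying flat, 55 x 53 x 19 mm; origin under its middle.
- weight: Bystander: brass weight with a knob, 32 mm wide, 41 mm high; origin under its middle.

How it is judged:
On the way, in this order (a step that is already met when the one before it is completed fails the run):
1. the board is pushed in against the rear wall (x of board_front in the frame of case above -0.037 m), for 0.2 s.
2. the hinge pin is pushed home, the cover not yet shut (value of joint pin below 0.003 m), for 0.2 s.
3. the cover is pressed past the catch and shut (value of joint cover below 0.03 rad), for 0.2 s.
At the end, for the whole second after the job is handed in: The board's front edge is within 4 mm of its place against the rear wall and the board is square to the case within 0.1 rad; the pin is within 3 mm of home; the cover is held by its catch within 0.03 rad of shut and at rest (x of board_front in the frame of case above -0.037 m and angle between the x axis of board_front and the x axis of case, either way round below 0.1 rad and value of joint pin below 0.003 m and value of joint cover below 0.03 rad and velocity of joint cover below 0.05 rad/s); the robot touches nothing.
It fails at once if a bystander is shifted by more than 30 mm (distance of any of meter, adapter, driver, tape, weight from where it was at the start of the episode above 0.03 m).
It also fails if it takes over 53 s, if anything falls off the work surface, if the arm or the gripper's body presses on something with over 40 N, if the wrist force passes 120 N, or if a joint passes its speed limit or range.

ROBOT

A 7-joint arm with a two-finger parallel gripper is mounted at the origin on a cart in front of the work surface, level with it; the furniture and walls round the work are solid. World frame = base frame: x ahead of the robot, y to its left, z up, the work surface at z = 0. Lengths are in m, angles in rad, forces in N, time in s.
With the tool pointing down it reaches from about 0.4 to 0.85 m from the base axis. Payload 10.4 kg.
Tool frame: the origin (TCP) lies on the mounting face of the last link; the fingertips stand 173 mm ahead of it and the grasp point (between the pads) lies 155 mm ahead of it; z points along the fingers, y is the direction in which the jaws open and shut (so a half turn about z gives the same grasp; the last joint's range is limited). The gripper opens to 85 mm and grips with 20 to 120 N. Pads are 22 mm wide; open, the fingers measure 114 mm over their backs; the gripper's body (76 mm by 85 mm) begins 54 mm behind the grasp point. The pads swing forward as they close: fully open they stand 13 mm farther back than shut.
Start: joints at [-1.148, 0.332, -0.065, 1.46, 0.022, 1.35, -0.088], TCP at [0.269, 0.564, 0.405] pointing down, gripper open.
Joint ranges: [-2.6, 2.6], [-0.5, 2.12], [-1.47, 1.34], [0.16, 2.42], [-1.27, 4.41], [0.06, 2.06], [-2.6, 2.6]. Speed limits (rad/s): [2.22, 2.22, 2.79, 2.79, 3.14, 3.14, 3.14].

INTERFACE

Orientations are given as a unit quaternion [w, x, y, z].
In Python, from plant import readout, imaging, sign_off gives the robot as it stands.
- The arm moves only by the tool apply_moves, never from a script. Its argument "targets" is text: rows parted by semicolons, each of 4 numbers parted by spaces: the shift along the tool's x, y, z in units of 40 mm (1.0 is 40 mm), then the turn about the tool's z in degrees. In form: tx ty tz turn; .... A call has 1 to 20 rows; each row is the pose to reach, as a shift and turn from the pose measured when the call began, along the tool's axes at that moment; what a row does not reach only later rows make up. A row lasts 1/8 s, in which the tool goes at most 62.5 mm and 10.7 degrees, less where a joint would pass 70% of its speed; a pose out of reach is approached as far as the arm can. A call with a gripper value outside its range is refused whole. "jaw" is the gripper's target within -1 to 1 (shut at 1, half-way at 0, fully open at -1), set as the call begins (left out, the last holds). The fingers move at their own pace and stop on an object; "force" is the grip in N (left out, the last holds). Time passes only in rows, so rows that repeat a pose let the fingers close. It gives the time, the measured TCP pose, the force and the opening at its end, in the units of the state.
- readout.state(): the state, without advancing time (a new reading comes with each control period).
- imaging.capture(name): name is "side" or "top"; returns a dict with "frame" (400x640x3 uint8, blue, green, red), "fx", "fy", "cx", "cy" (pixels), "R" (3x3) and "t" (3): a world point X has camera coordinates R X + t. Camera axes: x right, y down, z forward; pixel columns grow to the right and rows downward; lengths in m; the calibration is good to about 2 mm. A picture is of the moment at which its call begins. There is no depth.
- sign_off(): hands the job in, once; it reports no verdict.
The state is a dict: "time": time; "joints": joint angles; "qd": joint speeds; "joint_torque": joint torques, N m; "tcp_pos": TCP position; "ee_rot": TCP orientation; "ft_force": force on the tool from outside, world axes, zero at the start; "ft_torque": the same for the moment, N m; "width": finger opening in m.
Only numpy, scipy, OpenCV 4.12 (cv2) and the standard library are available. Lean on these libraries where they do the work, as an engineer would, in place of code of your own. Each camera call takes 0.05 s, during which the arm holds its last target.

## Working session

There is one attempt and no reset: what is moved stays moved. The work goes in short steps, Python scripts to look and compute and a tool call to move; the robot and the scene stay as the last step left them, time stands still between calls to the robot, and variables do not carry over. Pictures are saved under pics/ and viewed, and the job is handed in when it is done.

Besides the shell and the picture viewer there is one more tool, called in YAML: its name, and indented under it one key for each argument. apply_moves: Moves the arm, as the interface text tells. Its arguments: {"type":"object","properties":{"targets":{"type":"string"},"jaw":{"type":"number"},"force":{"type":"number"}},"required":["targets"]}

```bash
ls; mkdir -p pics; python3 - <<'E'
from plant import readout, imaging
import cv2,numpy as np
for n in("side","top"):
    c=imaging.capture(n); cv2.imwrite(f"pics/{n}0.png",c["frame"])
    np.savez(f"{n}.npz",**{k:np.array(c[k]) for k in("fx","fy","cx","cy","R","t")})
    print(n,c["fx"],c["cx"],c["cy"],np.round(c["R"],3).tolist(),np.round(-np.array(c["R"]).T@c["t"],3))
print(readout.state())
E
```

```text
pics
side 361.8035715044664 320.2511904083374 201.0190487453022 [[0.985, -0.172, 0.015], [-0.068, -0.466, -0.882], [0.159, 0.868, -0.471]] [ 0.44  -0.669  0.486]
top 516.3060196366894 327.8111200737925 198.5176603304848 [[-0.393, -0.92, 0.0], [-0.892, 0.381, -0.244], [0.225, -0.096, -0.97]] [0.339 0.163 1.022]
{'time': 0.1, 'joints': array([-1.14762917,  0.33282183, -0.06466396,  1.46086218,  0.02160755,
        1.34989798, -0.08849942]), 'qd': array([-1.14798474e-03, -1.12394119e-03, -4.21145273e-05, -1.40354514e-03,
       -2.54020778e-03, -1.68275929e-04, -4.39359252e-04]), 'joint_torque': array([ 1.17877837e-03, -6.26747561e+01,  4.91043320e-02, -3.92424738e+01,
        1.64115132e-02,  7.11779518e-03, -5.72095689e-05]), 'tcp_pos': array([0.26943254, 0.56381687, 0.40398473]), 'ee_rot': array([-1.04992378e-04,  2.21048848e-01,  9.75262523e-01, -6.38428769e-04]), 'ft_force': array([-0.47661802, -0.31999765, -0.99111831]), 'ft_torque': array([ 0.02523619, -0.00551971, -0.03090765]), 'width': 0.08528514749854864}
```

View pics/side0.png

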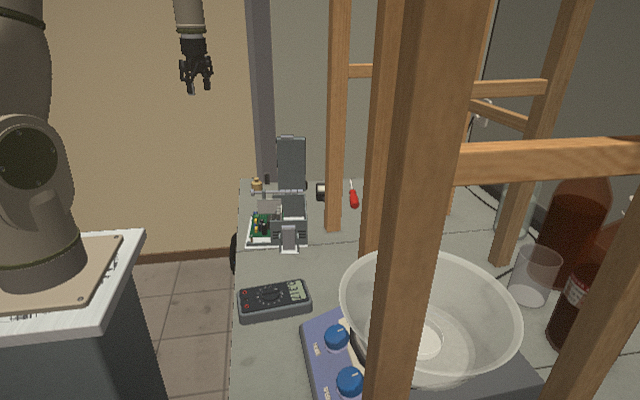

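View pics/top0.png

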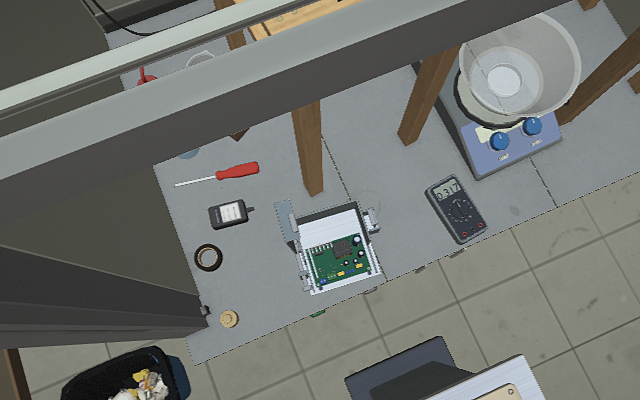

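```bash
python3 - <<'E'
import cv2
a=cv2.imread("pics/top0.png")[185:310,265:400]; cv2.imwrite("pics/topz.png",cv2.resize(a,None,fx=5.6,fy=4.5*1.0,interpolation=cv2.INTER_CUBIC) if 0 else cv2.resize(a,None,fx=4.8,fy=4.8,interpolation=cv2.INTER_CUBIC))
a=cv2.imread("pics/side0.png")[125:260,230:330]; cv2.imwrite("pics/sidez.png",cv2.resize(a,None,fx=4.4,fy=4.4,interpolation=cv2.INTER_CUBIC))
E
```

```text
(no output)
```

View pics/topz.png

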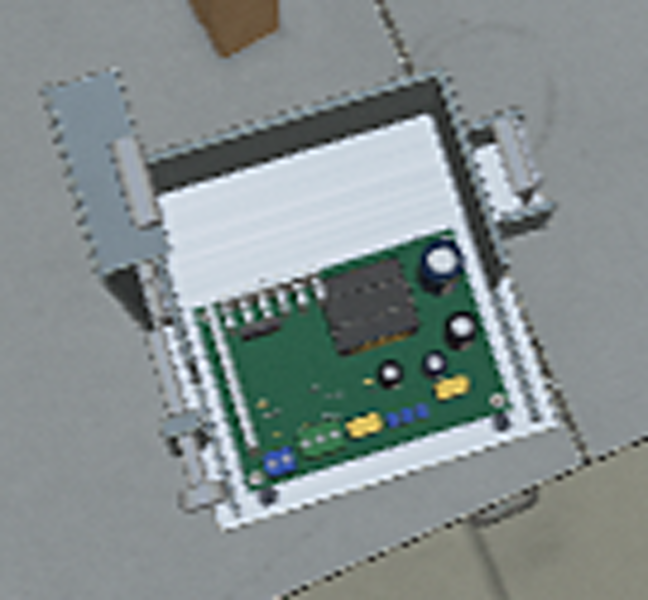

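View pics/sidez.png

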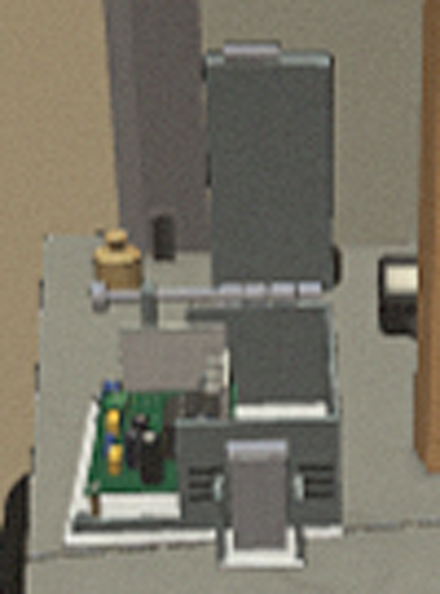

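```bash
cat > h.py <<'E'
import numpy as np
from scipy.optimize import least_squares
class C:
    def __init__(s,n):
        d=np.load(f"{n}.npz"); s.__dict__.update({k:d[k] for k in d})
        s.o=-s.R.T@s.t
    def ray(s,u,v):
        d=s.R.T@np.array([(u-s.cx)/s.fx,(v-s.cy)/s.fy,1]); return s.o,d/np.linalg.norm(d)
    def onz(s,u,v,z):
        o,d=s.ray(u,v); return o+d*(z-o[2])/d[2]
    def proj(s,X):
        p=np.atleast_2d(X)@s.R.T+s.t; return np.c_[s.fx*p[:,0]/p[:,2]+s.cx,s.fy*p[:,1]/p[:,2]+s.cy]
top,side=C("top"),C("side")
def tri(a,b):
    (o1,d1),(o2,d2)=top.ray(*a),side.ray(*b)
    A=np.c_[d1,-d2]; s=np.linalg.lstsq(A,o2-o1,rcond=None)[0]
    p,q=o1+d1*s[0],o2+d2*s[1]; return (p+q)/2,np.linalg.norm(p-q)
def Rz(a): return np.array([[np.cos(a),-np.sin(a),0],[np.sin(a),np.cos(a),0],[0,0,1]])
tz=lambda x,y:(265+x/4.8,185+y/4.8)
sz=lambda x,y:(230+x/4.4,125+y/4.4)
E
python3 - <<'E'
from h import *
np.set_printoptions(precision=4,suppress=True)
A=top.onz(*tz(222,530),.003);B=top.onz(*tz(556,425),.003);Cc=top.onz(*tz(447,72),.07);D=top.onz(*tz(148,160),.07)
print(A,B,Cc,D, "AB",np.linalg.norm(A-B),"CD",np.linalg.norm(Cc-D),"BC",np.linalg.norm((B-Cc)[:2]))
bl=top.onz(*tz(245,488),.0205);br=top.onz(*tz(512,408),.0205);print("board",bl,br,np.linalg.norm(bl-br))
rl=top.onz(*tz(197,312),.0205);rr=top.onz(*tz(455,230),.0205);print(rl,rr)
print("pin",tri(tz(205,497),sz(98,297)), top.onz(*tz(205,497),.072))
for p,q in((A,B),(D,Cc),(bl,br)):
    print("yaw",np.arctan2(*((p-q)[[1,0]]))-np.pi/2)
pts=np.array([[-.095,.065,.003],[-.095,-.065,.003],[.049,-.064,.07]])
uv=np.array([tz(222,530),tz(556,425),tz(447,72)])
f=lambda p:(top.proj(pts@Rz(p[2]).T+[p[0],p[1],0])-uv).ravel()
r=least_squares(f,[.5,.2,0]);print(r.x,f(r.x))
p=r.x;
inv=lambda X:Rz(p[2]).T@(X-[p[0],p[1],0])*1000
print("in case",[inv(X) for X in((bl+br)/2,bl,br,rl,rr,tri(tz(205,497),sz(98,297))[0])])
for n in [(.049,-.064,.07),(-.035,-.064,.07),(-.095,-.065,.003),(-.07,.0735,.072),(.0,.0735,.072)]:
    w=Rz(p[2])@n+[p[0],p[1],0]; print(n,top.proj(w)-[265,185],side.proj(w)-[230,125],(top.proj(w)-[265,185])*4.8,(side.proj(w)-[230,125])*4.4)
E
```

```text
[0.4087 0.1681 0.003 ] [0.394  0.0262 0.003 ] [0.5338 0.0171 0.07  ] [0.5473 0.1394 0.07  ] AB 0.1427029318774536 CD 0.12307918271074494 BC 0.14007125733348105
board [0.4191 0.1532 0.0205] [0.4062 0.042  0.0205] 0.11196898289838561
[0.492  0.1438 0.0205] [0.4817 0.0336 0.0205]
pin (array([0.4177, 0.169 , 0.0696]), np.float64(0.0005715139726291325)) [0.4178 0.169  0.072 ]
yaw -0.10265216906151498
yaw -0.110216535076334
yaw -0.11507770561261932
[ 0.4946  0.0862 -0.1178] [ 3.0938 -0.9238 -2.7863  1.9866 -0.325  -0.9609]
in case [array([-82.7411,   1.6996,  20.5   ]), array([-82.8915,  57.6839,  20.5   ]), array([-82.5907, -54.2847,  20.5   ]), array([-9.4092, 56.8397, 20.5   ]), array([ -6.6789, -53.8135,  20.5   ]), array([-86.1226,  73.1667,  69.6437])]
(0.049, -0.064, 0.07) [[92.8    14.0391]] [[76.8016 94.3226]] [[445.44    67.3876]] [[337.9268 415.0196]]
(-0.035, -0.064, 0.07) [[106.1263  56.001 ]] [[38.8647 94.9237]] [[509.4063 268.8048]] [[171.0045 417.6645]]
(-0.095, -0.065, 0.003) [[113.0471  90.5283]] [[ 13.9952 120.6531]] [[542.626  434.5357]] [[ 61.5791 530.8734]]
(-0.07, 0.0735, 0.072) [[40.1441 95.0571]] [[28.7309 66.5197]] [[192.6917 456.2742]] [[126.4158 292.6866]]
(0.0, 0.0735, 0.072) [[29.9025 58.5834]] [[56.3693 66.2029]] [[143.5319 281.2004]] [[248.025  291.2927]]
```

```bash
cat >> h.py <<'E'
np.set_printoptions(precision=4,suppress=True)
P=[([-.095,.071,.003],top,tz(222,530)),([-.095,-.071,.003],top,tz(556,425)),([.049,-.064,.07],top,tz(447,72)),([-.095,-.071,.001],side,sz(66,542)),
([.049,-.064,.07],side,sz(340,420)),([-.035,-.064,.07],side,sz(178,424))]
def f(p): return np.concatenate([(c.proj(Rz(p[2])@np.array(x)+[p[0],p[1],0])-uv).ravel() for x,c,uv in P])
r=least_squares(f,[.5,.2,0],loss="soft_l1");case=r.x
inv=lambda X:(Rz(case[2]).T@(np.array(X)-[case[0],case[1],0]))*1000
fwd=lambda X:Rz(case[2])@(np.array(X)/1000)+[case[0],case[1],0]
E
python3 - <<'E'
from h import *
print(case,f(case))
bl=top.onz(*tz(245,488),.0205);br=top.onz(*tz(512,408),.0205)
print(inv((bl+br)/2),inv(bl),inv(br))
print(inv(tri(tz(205,497),sz(98,297))[0]))
print("board yaw",np.arctan2(*((bl-br)[[1,0]]))-np.pi/2)
# cover edge angle: cover free edge corners in side: top edge
for a in (1.6,1.7,1.8,1.9,2.0,2.1):
  for x in(-20,50):
    w=fwd([x,72.5-142*np.cos(a),72+142*np.sin(a)]); print(a,x,w,(side.proj(w)-[230,125])*4.4,(top.proj(w)-[265,185])*4.8)
E
```

```text
[ 0.4958  0.0855 -0.1158] [ 0.3506 -0.7     0.2853  0.3389 -0.2888 -1.6917 -0.7125 -0.0956  0.14
 -1.0283 -0.9968 -1.2978]
[-83.9637   2.4439  20.5   ] [-84.0069  58.4283  20.5   ] [-83.9205 -53.5406  20.5   ]
[-87.2084  73.9172  69.6437]
board yaw -0.11507770561261932
1.6 -20 [0.4848 0.1639 0.2139] [[205.2278  53.8794]] [[124.9936 269.1093]]
1.6 50 [0.5543 0.1558 0.2139] [[335.1814  53.393 ]] [[69.3538 71.3767]]
1.7 -20 [0.4864 0.178  0.2128] [[206.5737  47.7026]] [[ 83.8291 281.7316]]
1.7 50 [0.5559 0.1699 0.2128] [[334.5923  47.252 ]] [[29.0068 83.775 ]]
1.8 -20 [0.488  0.1919 0.2103] [[207.9686  44.2624]] [[ 43.6405 294.8539]]
1.8 50 [0.5576 0.1838 0.2103] [[334.0373  43.8343]] [[-10.2947  96.9906]]
1.9 -20 [0.4896 0.2054 0.2064] [[209.3946  43.4746]] [[  5.0234 308.2773]]
1.9 50 [0.5591 0.1973 0.2064] [[333.5211  43.0566]] [[-47.9721 110.8229]]
2.0 -20 [0.4911 0.2185 0.2011] [[210.8349  45.2272]] [[-31.4657 321.7997]]
2.0 50 [0.5607 0.2104 0.2011] [[333.0475  44.8078]] [[-83.4869 125.0619]]
2.1 -20 [0.4926 0.231  0.1946] [[212.2741  49.3867]] [[-65.3245 335.2216]]
2.1 50 [0.5621 0.2229 0.1946] [[332.6195  48.9557]] [[-116.3541  139.4944]]
```

```bash
cat >> h.py <<'E'
def goto(x,y,z,ang=0):
    """case mm target for tcp xy, world z m; ang: extra deg of tool y rel. to case y"""
    from plant import readout
    from scipy.spatial.transform import Rotation as Ro
    s=readout.state(); q=s["ee_rot"]; M=Ro.from_quat([q[1],q[2],q[3],q[0]]).as_matrix()
    w=fwd([x,y,0]); w[2]=z
    d=M.T@(w-s["tcp_pos"])/.04
    yaw=np.degrees(np.arctan2(-M[0,1],M[1,1])); dt=np.degrees(case[2])+ang-yaw
    print("world",w,"units",np.round(d,3),"turn",round(-dt,2),"now case",np.round(inv(s["tcp_pos"]),1),"z",s["tcp_pos"][2],"F",np.round(s["ft_force"],1),"t",round(s["time"],2),"tilt",round(np.degrees(np.arccos(-M[2,2])),2))
E
python3 -c "
from h import *
goto(-101,1,.3);goto(-101,1,.182);goto(-101,1,.4)"
```

```text
world [0.3956 0.0982 0.3   ] units [-7.865 -9.141  2.612] turn -18.9 now case [-280.1  449.   404. ] z 0.4039847270510468 F [-0.5 -0.3 -1. ] t 0.1 tilt 0.07
world [0.3956 0.0982 0.182 ] units [-7.864 -9.137  5.562] turn -18.9 now case [-280.1  449.   404. ] z 0.4039847270510468 F [-0.5 -0.3 -1. ] t 0.1 tilt 0.07
world [0.3956 0.0982 0.4   ] units [-7.865 -9.144  0.112] turn -18.9 now case [-280.1  449.   404. ] z 0.4039847270510468 F [-0.5 -0.3 -1. ] t 0.1 tilt 0.07
```

apply_moves:
  targets: "-1.3 -1.5 0 0; -2.6 -3 0 0; -3.9 -4.5 0 -5; -5.2 -6 0 -10; -6.5 -7.5 0 -15; -7.86 -9.14 0.2 -18.9; -7.86 -9.14 1 -18.9; -7.86 -9.14 2.6 -18.9; -7.86 -9.14 2.6 -18.9; -7.86 -9.14 2.6 -18.9; -7.86 -9.14 2.6 -18.9; -7.86 -9.14 2.6 -18.9"
  jaw: 0

```text
time: 1.6
tcp_pos: [0.3957, 0.0993, 0.3017]
ee_rot: [0.001, 0.057, 0.998, -0.0]
ft_force: [0.2, 0.1, -0.2]
width: 0.0425
```

```bash
cat >> h.py <<'E'
def snap(n,box=None,k=1):
    from plant import imaging
    import cv2
    for c in("top","side"):
        a=imaging.capture(c)["frame"]
        b=(265,170,400,310) if c=="top" else (230,90,350,260)
        a=cv2.resize(a[b[1]:b[3],b[0]:b[2]],None,fx=(4.4 if c=="side" else 4.8)*.8,fy=(4.4 if c=="side" else 4.8)*.8,interpolation=cv2.INTER_CUBIC)
        L=locals(); 
        if c=="top": A=a
        else:
            h=max(A.shape[0],a.shape[0]); I=np.zeros((h,A.shape[1]+a.shape[1],3),np.uint8); I[:A.shape[0],:A.shape[1]]=A; I[:a.shape[0],A.shape[1]:]=a
    if I.shape[1]>800 or I.shape[0]>600: I=I[:600,:800]
    cv2.imwrite(f"pics/{n}.png",I)
E
python3 -c "
from h import *
goto(-101,1,.182);snap('s1')"
```

```text
world [0.3956 0.0982 0.182 ] units [ 0.004 -0.029  2.993] turn 0.08 now case [-101.     2.1  301.7] z 0.30172901886203585 F [ 0.2  0.1 -0.2] t 1.6 tilt 0.08
```

View pics/s1.png

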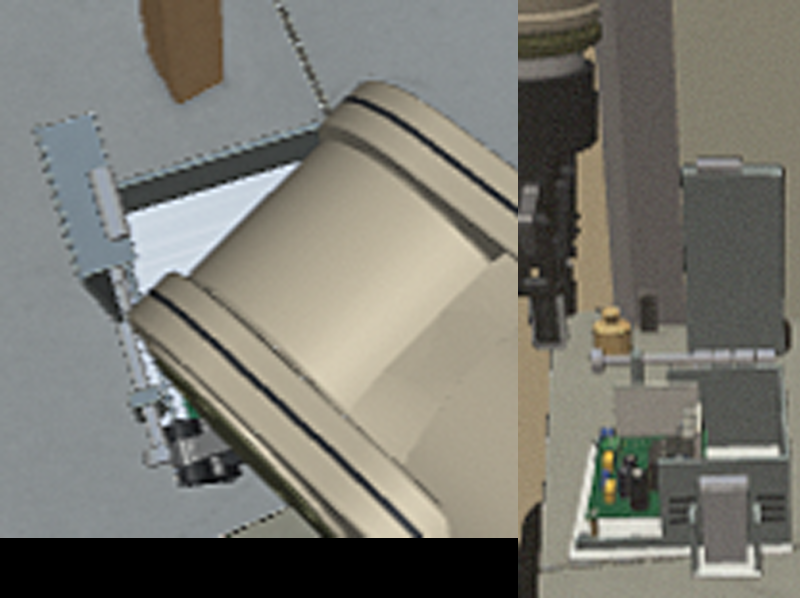

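The gripper stands in front of the board (side view, x≈550), and the cover is unmoved. I'm descending in front of the board edge.

apply_moves:
  targets: "0.05 -0.03 1 0; 0.05 -0.03 2 0; 0.05 -0.03 2.6 0; 0.05 -0.03 3 0; 0.05 -0.03 3 0; 0.05 -0.03 3 0"

```text
time: 2.45
tcp_pos: [0.394, 0.0982, 0.1821]
ee_rot: [0.001, 0.057, 0.998, 0.0]
ft_force: [-0.6, 0.2, -0.4]
width: 0.0426
```

```bash
python3 -c "
from h import *
goto(-44,1,.182);snap('s2')"
```

```text
world [0.4522 0.0916 0.182 ] units [-1.465  0.     0.006] turn 0.08 now case [-102.6    0.9  182.1] z 0.18212926552615968 F [-0.6  0.2 -0.4] t 2.45 tilt 0.1
```

View pics/s2.png

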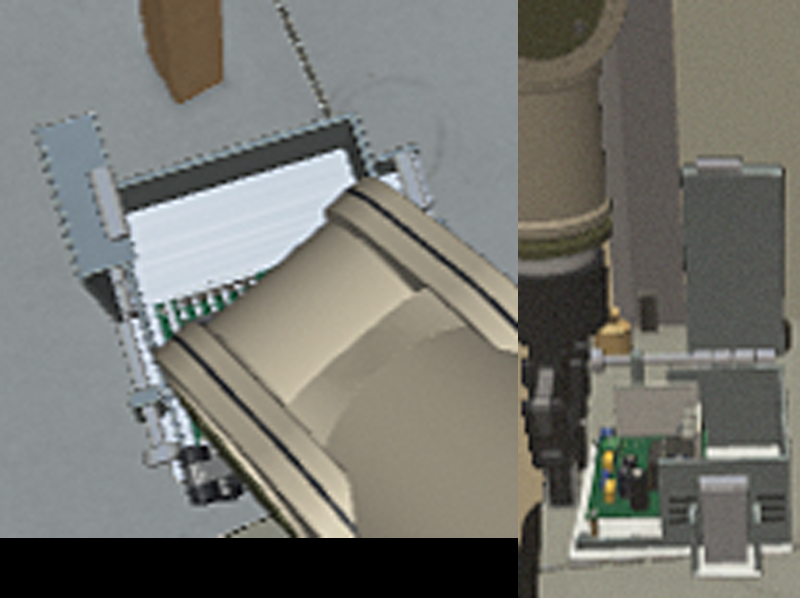

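The fingers are just in front of the board (side view, x≈560, y≈500). I'm pushing it in.

apply_moves:
  targets: "-0.15 0 0 0; -0.3 0 0 0; -0.45 0 0 0; -0.6 0 0 0; -0.75 0 0 0; -0.9 0 0 0; -1.05 0 0 0; -1.15 0 0 0; -1.25 0 0 0; -1.33 0 0 0; -1.33 0 0 0"

```text
time: 3.92
tcp_pos: [0.4473, 0.092, 0.1824]
ee_rot: [0.002, 0.057, 0.998, 0.0]
ft_force: [-0.9, -0.0, -0.4]
width: 0.0429
```

```bash
python3 -c "
from h import *
goto(-44,1,.182);snap('s3')"
```

```text
world [0.4522 0.0916 0.182 ] units [-0.124  0.002  0.01 ] turn 0.06 now case [-48.9   0.9 182.4] z 0.18238027494290604 F [-0.9 -0.  -0.4] t 3.92 tilt 0.19
```

View pics/s3.png

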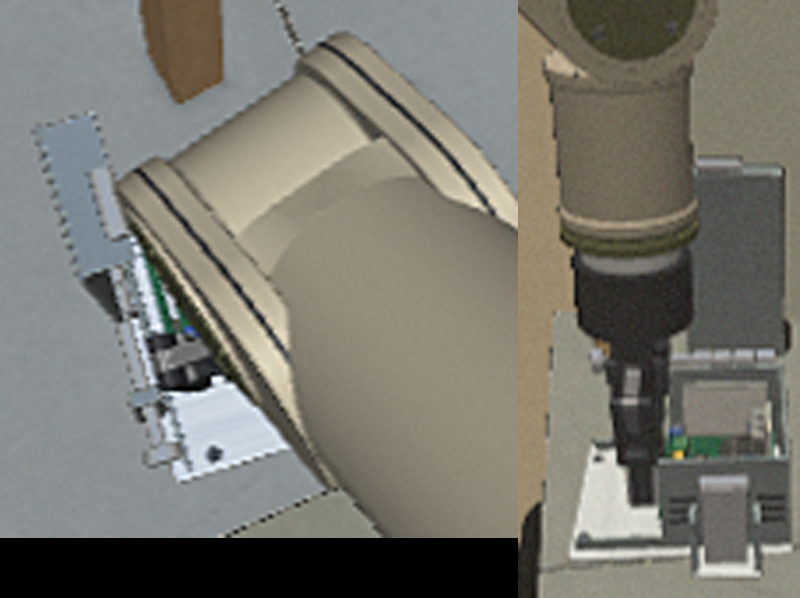

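The board has moved nearly in, with no contact force beyond friction. I'm creeping on.

apply_moves:
  targets: "-0.04 0 0 0; -0.08 0 0 0; -0.12 0 0 0; -0.15 0 0 0; -0.15 0 0 0"

```text
time: 4.65
tcp_pos: [0.452, 0.0915, 0.1821]
ee_rot: [-0.0, 0.057, 0.998, 0.0]
ft_force: [-11.5, 1.6, 8.9]
width: 0.0426
```

apply_moves:
  targets: "-0.04 0 0 0; -0.05 0 0 0; -0.05 0 0 0"

```text
time: 5.03
tcp_pos: [0.4527, 0.0916, 0.1817]
ee_rot: [-0.002, 0.057, 0.998, -0.0]
ft_force: [-12.2, 1.3, 9.5]
width: 0.0427
```

apply_moves:
  targets: "0.3 0 0 0; 0.9 0 0 0; 1.3 0 -0.5 0; 1.3 0 -2 0; 1.3 0 -3 0; 1.3 0 -3 0"
  jaw: 1

```text
time: 5.78
tcp_pos: [0.4026, 0.0977, 0.305]
ee_rot: [0.001, 0.057, 0.998, 0.002]
ft_force: [-0.4, -0.8, 0.1]
width: 0.0
```

```bash
python3 -c "
from h import *
goto(-110,73.5,.30);goto(-110,73.5,.238);snap('s4')"
```

```text
world [0.395  0.1712 0.3   ] units [0.396 1.805 0.13 ] turn 0.11 now case [-94.    1.3 305. ] z 0.30495303007821173 F [-0.4 -0.8  0.1] t 5.78 tilt 0.23
world [0.395  0.1712 0.238 ] units [0.398 1.799 1.68 ] turn 0.11 now case [-94.    1.3 305. ] z 0.30495303007821173 F [-0.4 -0.8  0.1] t 5.78 tilt 0.23
```

View pics/s4.png

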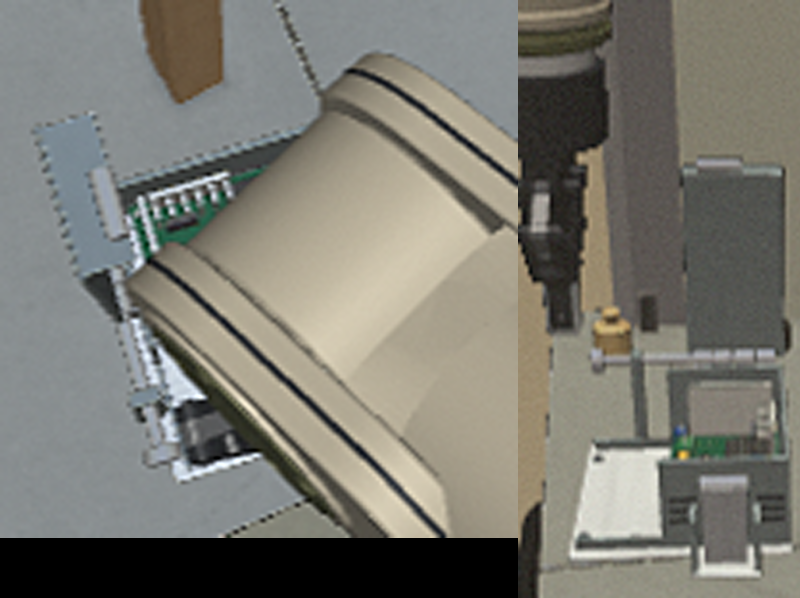

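The board's rear row now lies along the rear wall. Next I'm moving to the pin.

apply_moves:
  targets: "0.4 0.9 0 0; 0.4 1.8 0 0; 0.4 1.8 0.9 0; 0.4 1.8 1.72 0; 0.4 1.8 1.72 0; 0.4 1.8 1.72 0"

```text
time: 6.62
tcp_pos: [0.3937, 0.1707, 0.2335]
ee_rot: [-0.002, 0.057, 0.998, 0.0]
ft_force: [0.5, -0.3, -0.0]
width: -0.0002
```

```bash
python3 -c "
from h import *
goto(-81,73.5,.236);snap('s5')"
```

```text
world [0.4238 0.1679 0.236 ] units [-0.756  0.015 -0.064] turn 0.09 now case [-111.3   72.9  233.5] z 0.23354889458288774 F [ 0.5 -0.3 -0. ] t 6.62 tilt 0.22
```

View pics/s5.png

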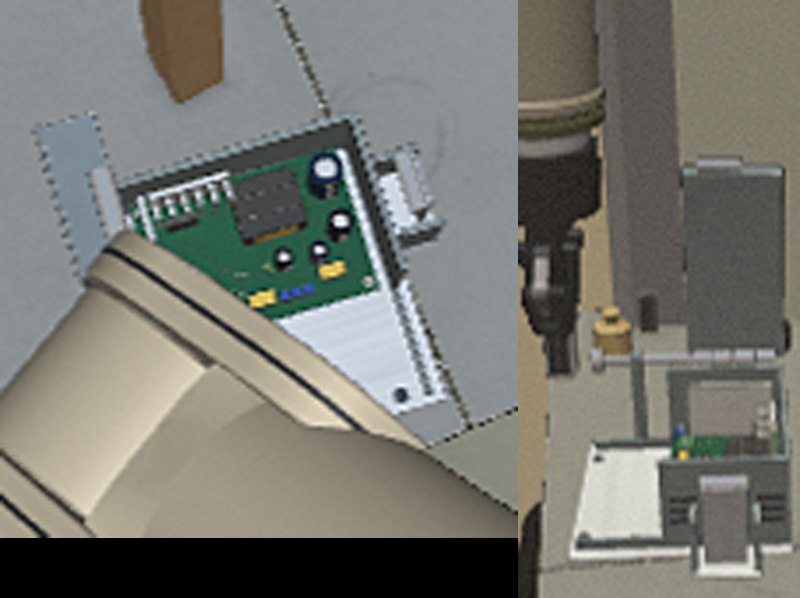

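```bash
python3 -c "
from h import *
for u,v in((385,290),(272,321)): print(inv(top.onz(265+u/3.84,170+v/3.84,.0205)))"
```

```text
[-34.9058 -56.0132  20.5   ]
[-33.7646   3.7243  20.5   ]
```

apply_moves:
  targets: "-0.15 0.02 0 0; -0.3 0.02 0 0; -0.4 0.02 0 0; -0.5 0.02 0 0; -0.6 0.02 0 0; -0.68 0.02 0 0; -0.72 0.02 0 0; -0.76 0.02 0 0; -0.76 0.02 0 0"

```text
time: 7.85
tcp_pos: [0.4236, 0.1685, 0.2339]
ee_rot: [-0.002, 0.057, 0.998, 0.001]
ft_force: [-7.8, 2.3, 5.6]
width: -0.0001
```

apply_moves:
  targets: "-0.04 0 0 0; -0.08 0 0 0; -0.08 0 0 0"

```text
time: 8.22
tcp_pos: [0.4247, 0.1686, 0.2335]
ee_rot: [-0.005, 0.056, 0.998, 0.0]
ft_force: [-18.8, 1.7, 14.8]
width: 0.0001
```

```bash
python3 -c "
from h import *
goto(-81,73.5,.236);snap('s6')"
```

```text
world [0.4238 0.1679 0.236 ] units [ 0.021 -0.021 -0.062] turn 0.19 now case [-80.2  74.3 233.5] z 0.2335239154779089 F [-18.8   1.7  14.8] t 8.22 tilt 0.63
```

View pics/s6.png

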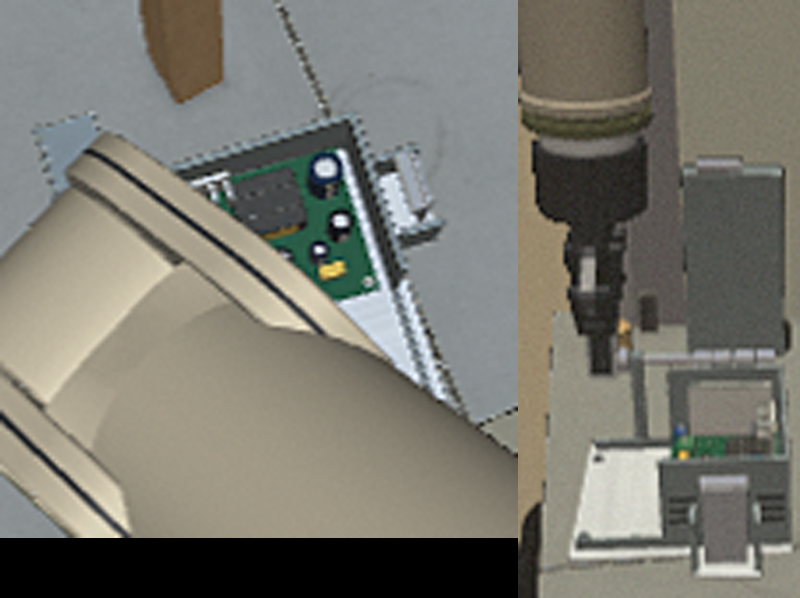

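Pin head (side view ≈(625,356)) sits close to the bracket, and the push met firm resistance (19 N). I'm retreating and going round to the left of the cover.

apply_moves:
  targets: "0.4 0 0 0; 0.7 0 -0.5 0; 0.7 0 -2 0; 0.7 0 -3.5 0; 0.7 0.6 -4.2 0; 0.7 1.4 -4.2 0; 0.7 1.4 -4.2 0"

```text
time: 9.2
tcp_pos: [0.4045, 0.2289, 0.4017]
ee_rot: [-0.005, 0.055, 0.998, 0.0]
ft_force: [-0.6, 0.3, -0.5]
width: 0.0002
```

```bash
python3 -c "
from h import *
goto(0,128,.4);goto(0,128,.343);snap('s7')"
```

```text
world [0.5106 0.2126 0.4   ] units [-2.68  -0.113  0.017] turn 0.34 now case [-107.2  131.9  401.7] z 0.4017437779850107 F [-0.6  0.3 -0.5] t 9.2 tilt 0.58
world [0.5106 0.2126 0.343 ] units [-2.694 -0.112  1.442] turn 0.34 now case [-107.2  131.9  401.7] z 0.4017437779850107 F [-0.6  0.3 -0.5] t 9.2 tilt 0.58
```

View pics/s7.png

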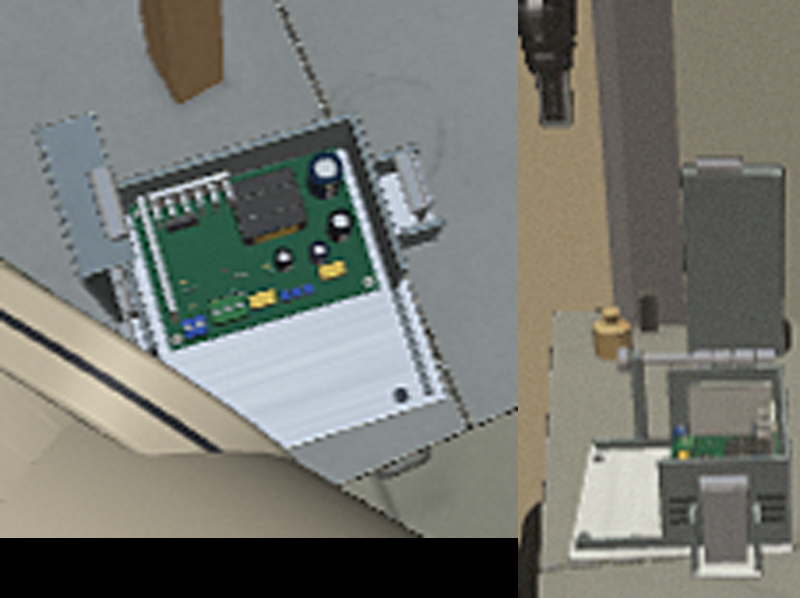

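The board is home and square: front edge from (172,348) to (385,290) in the top view, against the rear wall. The pin head is at (620,360) in the side view, which matches the home prediction of column ≈258.7. Now the cover.

apply_moves:
  targets: "-0.7 -0.1 0 0; -1.5 -0.1 0 0; -2.3 -0.1 0 0; -2.68 -0.1 0.2 0; -2.68 -0.1 0.8 0; -2.68 -0.1 1.45 0; -2.68 -0.1 1.45 0"

```text
time: 10.18
tcp_pos: [0.5093, 0.21, 0.3401]
ee_rot: [-0.007, 0.057, 0.998, -0.002]
ft_force: [-0.4, -0.8, 1.2]
width: 0.0003
```

```bash
python3 -c "
from h import *
goto(0,60,.343);snap('s8')"
```

```text
world [0.5027 0.1451 0.343 ] units [-0.019 -1.631 -0.066] turn 0.16 now case [ -1.  125.2 340.1] z 0.3401100399399943 F [-0.4 -0.8  1.2] t 10.18 tilt 0.86
```

View pics/s8.png

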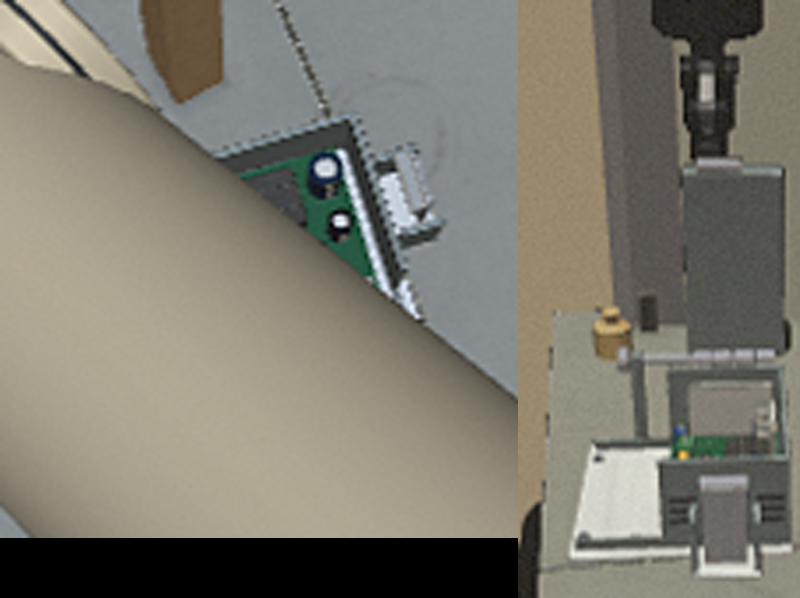

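The finger is behind (to the left of) the cover, with its tip hidden by it. I'm pushing it over to the right.

apply_moves:
  targets: "0 -0.25 0 0; 0 -0.5 0 0; 0 -0.75 0 0; 0 -1 0 0; 0 -1.2 0 0; 0 -1.4 0 0; 0 -1.6 0 0; 0 -1.8 0 0; 0 -1.8 0 0"

```text
time: 11.4
tcp_pos: [0.5021, 0.1381, 0.3428]
ee_rot: [-0.005, 0.057, 0.998, -0.0]
ft_force: [-0.4, 0.5, 0.2]
width: -0.0
```

```bash
python3 -c "
from h import *
goto(0,40,.343);snap('s9')"
```

```text
world [0.5004 0.1252 0.343 ] units [ 0.005 -0.325 -0.004] turn 0.11 now case [  0.2  53.  342.8] z 0.34281843024351655 F [-0.4  0.5  0.2] t 11.4 tilt 0.63
```

View pics/s9.png

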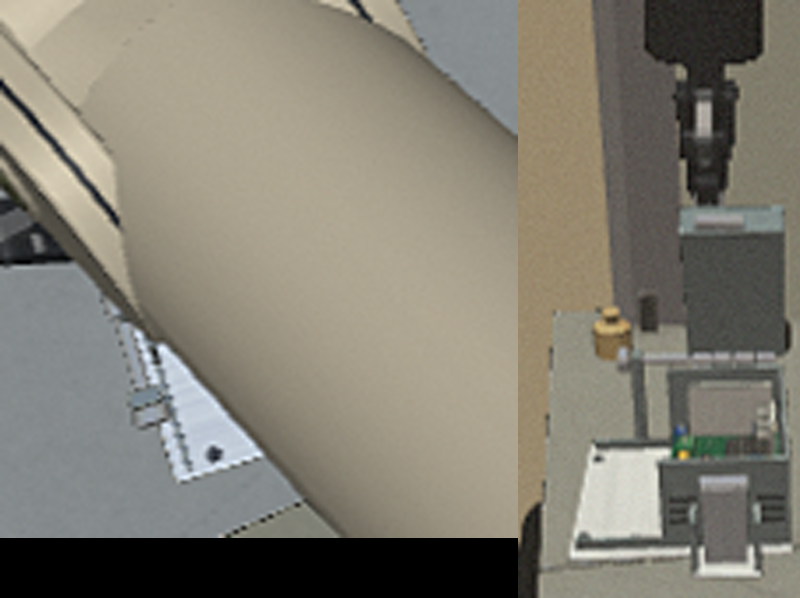

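The cover now leans toward the case, with its free edge at y≈215–235 in the side view. I'm pushing further.

apply_moves:
  targets: "0 -0.2 0 0; 0 -0.4 0 0; 0 -0.6 0 0; 0 -0.8 0 0; 0 -1 0 0; 0 -1 0 0; 0 -1 0 0; 0 -1 0 0"

```text
time: 12.5
tcp_pos: [0.4975, 0.0996, 0.3429]
ee_rot: [-0.005, 0.056, 0.998, -0.0]
ft_force: [-0.1, -0.4, -0.6]
width: -0.0
```

```bash
python3 -c "
from h import *
goto(-5,-60,.343);goto(-5,-60,.26);snap('s10')"
```

```text
world [0.4839 0.0265 0.343 ] units [ 0.135 -1.855  0.   ] turn 0.2 now case [  0.1  14.2 342.9] z 0.3428635824485811 F [-0.1 -0.4 -0.6] t 12.5 tilt 0.63
world [0.4839 0.0265 0.26  ] units [ 0.112 -1.853  2.075] turn 0.2 now case [  0.1  14.2 342.9] z 0.3428635824485811 F [-0.1 -0.4 -0.6] t 12.5 tilt 0.63
```

View pics/s10.png

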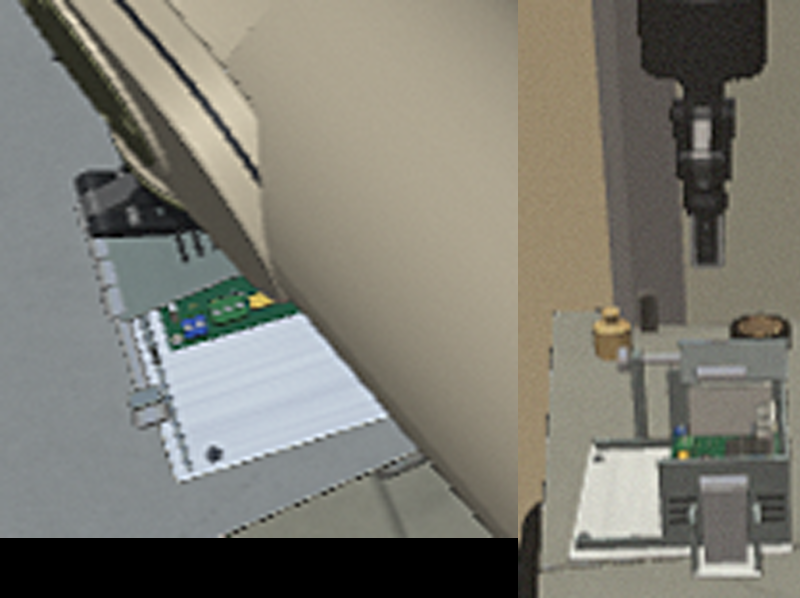

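The cover is sinking by itself (its edge is at y≈340–380 in the side view). I'm moving above its free edge, short of the case rear, staying high while it settles.

apply_moves:
  targets: "0.1 -0.6 0 0; 0.1 -1.3 0 0; 0.1 -1.85 0 0; 0.1 -1.85 0.5 0; 0.1 -1.85 1 0; 0.1 -1.85 1.6 0; 0.1 -1.85 2 0; 0.1 -1.85 2 0; 0.1 -1.85 2 0"

```text
time: 13.72
tcp_pos: [0.4846, 0.0262, 0.2635]
ee_rot: [-0.005, 0.056, 0.998, -0.0]
ft_force: [-0.3, 0.2, 0.1]
width: -0.0
```

```bash
python3 -c "
from h import *
goto(-5,-60,.249);snap('s11')"
```

```text
world [0.4839 0.0265 0.249 ] units [0.014 0.005 0.363] turn 0.18 now case [ -4.3 -60.2 263.5] z 0.2635030140585032 F [-0.3  0.2  0.1] t 13.72 tilt 0.59
```

View pics/s11.png

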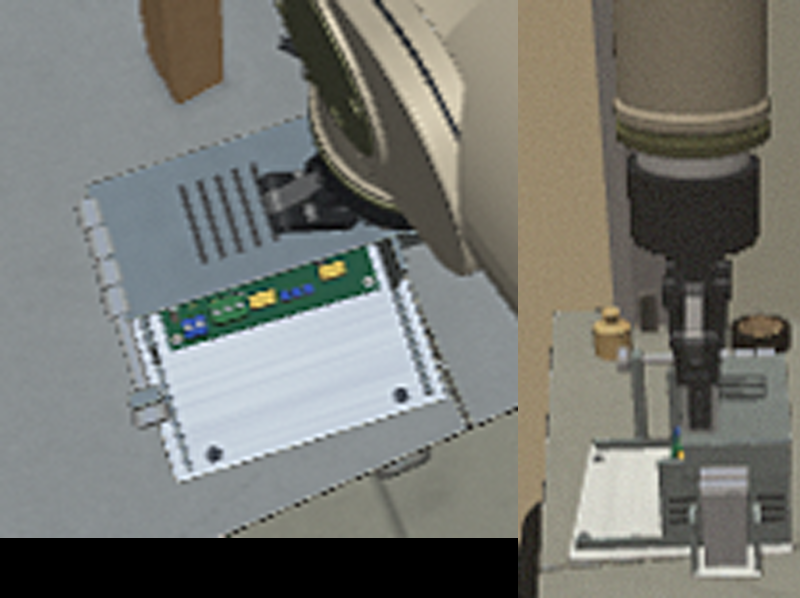

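The cover rests on the catch, with the finger above its free edge at (700,420) in the side view. I'm pressing down.

apply_moves:
  targets: "0 0 0.1 0; 0 0 0.18 0; 0 0 0.24 0; 0 0 0.3 0; 0 0 0.35 0; 0 0 0.4 0; 0 0 0.4 0"

```text
time: 14.7
tcp_pos: [0.4846, 0.0264, 0.2489]
ee_rot: [-0.005, 0.056, 0.998, 0.0]
ft_force: [-9.2, -1.7, 23.0]
width: -0.0002
```

apply_moves:
  targets: "0 0 -0.5 0; 0 0 -1.5 0; 0.5 0 -3 0; 1.5 0.5 -3.5 0; 2.5 1 -3.5 0; 2.5 1 -3.5 0; 2.5 1 -3.5 0"

```text
time: 15.58
tcp_pos: [0.3914, 0.077, 0.39]
ee_rot: [-0.005, 0.056, 0.998, 0.0]
ft_force: [-0.1, -0.1, -0.2]
width: 0.0004
```

```bash
python3 -c "
from h import *
goto(-5,-60,.249);snap('s12')
for n in((-20,-69.5,76),(50,-69.5,76),(-70,73.5,72),(-62,73.5,81)):
  for a in(0,.1):
    w=np.array(n,float)
    if n[1]<0: w[2]+=142*np.sin(a)
    p=top.proj(fwd(w))[0];q=side.proj(fwd(w))[0]; print(n,a,(p-[265,170])*3.84,(q-[230,90])*3.52+[518,0])"
```

```text
world [0.4839 0.0265 0.249 ] units [-2.476 -0.995  3.499] turn 0.19 now case [-102.7  -20.5  390. ] z 0.38995737664669994 F [-0.1 -0.1 -0.2] t 15.57 tilt 0.58
(-20, -69.5, 76) 0 [410.4028 235.0008] [680.0219 453.7331]
(-20, -69.5, 76) 0.1 [412.8704 229.566 ] [679.0441 434.0399]
(50, -69.5, 76) 0 [367.2392 100.764 ] [792.301 451.86 ]
(50, -69.5, 76) 0.1 [369.0485  93.5053] [792.2745 432.2513]
(-70, 73.5, 72) 0 [154.9855 419.9792] [620.5564 357.7769]
(-70, 73.5, 72) 0.1 [154.9855 419.9792] [620.5564 357.7769]
(-62, 73.5, 81) 0 [149.5501 401.829 ] [630.9673 346.4378]
(-62, 73.5, 81) 0.1 [149.5501 401.829 ] [630.9673 346.4378]
```

View pics/s12.png

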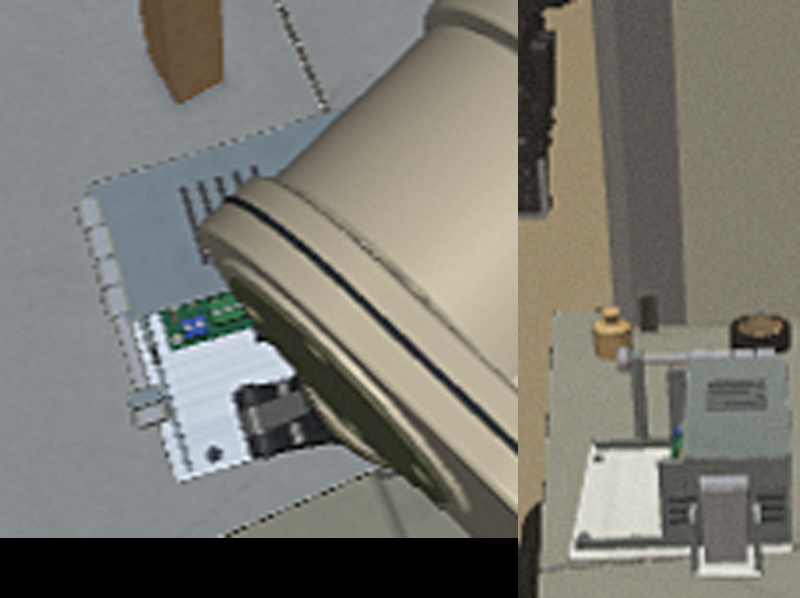

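```bash
python3 -c "
from plant import imaging
import cv2
a=imaging.capture('side')['frame'][170:235,245:315];b=imaging.capture('top')['frame'][230:295,280:350]
cv2.imwrite('pics/s13.png',cv2.resize(cv2.hconcat([b,a]),None,fx=5.6,fy=5.6,interpolation=cv2.INTER_CUBIC))
from h import *
for n in((-70,73.5,72),(-62,73.5,72),(-61,73.5,78),(-53,73.5,78)):
    print(n,(top.proj(fwd(n))[0]-[280,230])*5.6,(side.proj(fwd(n))[0]-[245,170])*5.6+[392,0])"
```

```text
(-70, 73.5, 72) [142.0206 276.4696] [471.1579 121.1905]
(-62, 73.5, 72) [135.3196 252.7957] [488.926  120.9714]
(-61, 73.5, 78) [133.6643 247.9677] [490.3504 109.0828]
(-53, 73.5, 78) [126.9535 224.2572] [508.1534 108.8692]
```

View pics/s13.png

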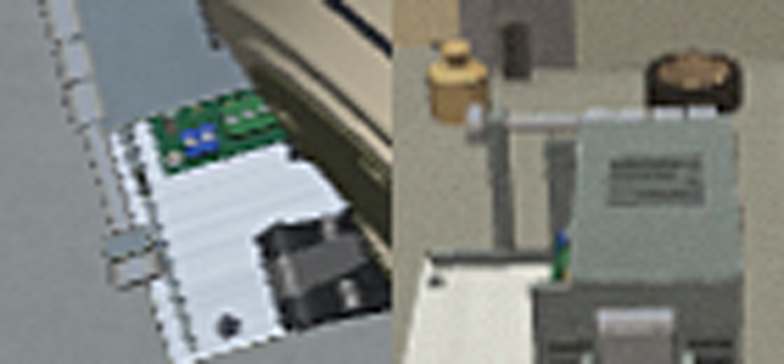

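The head lies directly against the bracket with no shaft visible between them (top view (130,265), side view (475,122)). The cover edge matches the shut prediction, so I'm handing in.

```bash
python3 -c "
from plant import sign_off,readout
print(sign_off()); s=readout.state(); print(s['time'],s['ft_force'])"
```

```text
the job is handed in; nothing more can be done
None
the job is handed in; nothing more can be done
```

I closed up the case in the order asked: board in, pin home, cover swung over and snapped shut. I handed the job in at about 15.7 s; the hand-in gave no verdict.

- **Board:** pushed with half-open fingers until it met firm resistance (about 12 N). With the arm out of the way, its front edge measured about -34 to -35 mm (home is -33, limit -37), and it looked square.
- **Pin:** pushed until it resisted at 19 N, against about 2.5 N of sliding friction. The fingertip position put the face at about -69 mm (home is -70). The head sits right at the bracket with about 1 mm of gap. In the top view it appeared about 2 mm forward of the predicted home spot. I put that down to calibration and fitting error, because the force and the gap both say it is home.
- **Cover:** pressed at the free edge with 23 N, down to the shut height of 76 mm. After I lifted off, the edge stayed down. In the side view it was about 5 enlarged pixels (1.5 camera pixels) below the shut prediction and far from the resting-on-catch one. I did not measure its angle or speed more finely than that.
- **Bystanders and arm:** the arm never went near the bystanders. The weight and tape look undisturbed in the pictures; I did not measure their positions or look again at the meter, adapter and driver. The arm ended clear of everything, with wrist force near zero.

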